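# Load the pouring tray: thermometer first, tall mould last

### The job

Load the aluminium tray for the next candle pour. First lay the probe thermometer, display up, along the cork strip with its white head squarely on the strip beside the black ring and its probe running along the strip away from the robot; only then, so that it never blocks the reach to the strip, stand the pale blue mould upright and flat on the tray floor inside the black ring.

Things in the scene. Friction and masses are not known exactly. Their poses are not given: they have to be found in the camera images.
- thermometer_head (a point): Centre of the white head of the probe thermometer, lying display up. Head: bar 22 mm wide (x), 78 long (y), 15 high (z); this point is 7.5 mm over what it lies on. y points along it, away from the probe; z up. The steel probe, 3.6 mm thick, ends 164 mm from this point along -y; 203 mm overall. Loose, 45 g; grip the head across its width.
- blue_mould_mid (a point): Centre, half-way up, of the pale blue silicone candle mould: firm upright cylinder 68 mm across, 86 mm high, base 43 mm below this point. z is up along its axis; yaw means nothing. Loose, 160 to 330 g; grip across the outside from above. Two pinkish moulds of the same shape stand by it (not wanted), 25 mm or more away wall to wall.
- strip_head (a point): Place for the centre of the thermometer's head, on the cork strip's top, 10 mm above the table. x runs along the strip away from the robot (within 20 deg), y left, z up; laid right, the thermometer's y points along this -x. Strip: 51 mm to -x, 175 mm to +x, 25 mm either side of this point. It lies in a fixed aluminium tray, 250 x 180 mm, rim 10 mm above the table, right of the thermometer.
- ring_seat (a point): Centre of the black ring in the same fixed tray, on the tray floor 4 mm above the table; the blue mould's base stands here. Ring 90 mm across inside, 98 mm outside, top 9.5 mm above the table (5.5 mm above the tray floor). It lies 79 mm to the right of strip_head (along -y). Axes as for strip_head.

How it is judged:
By the outcome, as a careful person would: the job done as asked, in the order asked, and still so for the second after the job is handed in, with the robot touching nothing.
It also fails if it takes over 59 s, if anything falls off the work surface, if the arm or the gripper's body presses on something with over 40 N, if the wrist force passes 120 N, or if a joint passes its speed limit or range.

### The arm

A 6-joint arm with a two-finger parallel gripper is mounted at the origin on a cart in front of the work surface, level with it; the furniture and walls round the work are solid. World frame = base frame: x ahead of the robot, y to its left, z up, the work surface at z = 0. Lengths are in m, angles in rad, forces in N, time in s.
With the tool pointing down it reaches from about 0.25 to 0.85 m from the base axis. Payload 12.5 kg.
Tool frame: the origin (TCP) lies on the mounting face of the last link; the fingertips stand 186 mm ahead of it and the grasp point (between the pads) lies manip.hold_point_z ahead of it (manip.hold_point_z is the distance from the TCP to the grasp point, in m); z points along the fingers, y is the line along which they close (so a half turn about z gives the same grasp; the last joint's range is limited). The gripper opens to 93 mm and grips with 3 to 60 N. Pads are 15 mm wide; open, the fingers measure 128 mm over their backs; the gripper's body (75 mm by 188 mm) begins 65 mm behind the grasp point.
Start: joints at [-1.256, 0.351, 1.652, -0, 1.139, -0.085], TCP at [0.214, -0.507, 0.405] pointing down, gripper open.
Joint ranges: [-2.75, 2.75], [-0.79, 2.1], [0.01, 2.65], [-1.57, 4.71], [0.07, 3.14], [-2.87, 2.87]. Speed limits (rad/s): [2.22, 2.22, 2.79, 3.14, 3.14, 3.14].

### API

Orientations are given as a 3x3 rotation matrix whose columns are the frame's x, y, z axes.
In Python, from rig import manip gives the robot as it stands. The module is installed in compiled form; this text tells all that it offers.
- The arm moves only by the shell command python3 -m jog 'ROWS' [OPENING]. ROWS is JSON, a list of rows, each an object of numbers: "x", "y", "z": the shift along the tool's x, y, z in mm; "wx", "wy", "wz": the turn, a rotation vector about the tool's x, y, z in units of 5 degrees (1.0 is 5 degrees). In form: [{"x": .., "y": .., "z": .., "wx": .., "wy": .., "wz": ..}, ...]. A call has 1 to 20 rows; each row shifts and turns the commanded pose from where the row before left it, along the tool's axes as they then stand; what a row does not reach is not made up. A row lasts 1/10 s, in which the tool goes at most 50 mm and 8.59 degrees, less where a joint would pass 70% of its speed; a pose out of reach is approached as far as the arm can. A call is refused whole if a number of a shift passes 50 or a number of a turn 1, either way. A call with a gripper value outside its range is refused whole. OPENING is the finger opening in mm, from 0 to 93, set as the call begins (- or left out, the last holds). The fingers move at their own pace and stop on an object; the grip force is fixed at half the most. Time passes only in rows, so rows that do not move let the fingers close. It gives the time, the measured TCP pose, the force, the opening and the grip force at its end, in the units of the state.
- manip.state(): the state, without advancing time (a new reading comes with each control period).
- manip.snapshot(name): name is "side" or "top"; returns a dict with "pixels" (400x640x3 uint8, red, green, blue), "camera_matrix" (3x3 intrinsics, pixels), "rvec" (rotation vector, rad) and "tvec" (3), from world to camera coordinates, as OpenCV has them. Camera axes: x right, y down, z forward; pixel columns grow to the right and rows downward; lengths in m; the calibration is good to about 2 mm. A picture is of the moment at which its call begins. There is no depth.
- manip.hand_in(): hands the job in; it is judged then, once.
The state is a dict: "t": time; "q": joint angles; "dq": joint speeds; "joint_efforts": joint torques, N m; "position": TCP position; "orientation": TCP orientation; "wrist_force": force on the tool from outside, world axes, zero at the start; "wrist_torque": the same for the moment, N m; "gripper_width": finger opening in m; "gripper_force": force on a finger pad.
Only numpy, scipy, OpenCV 4.12 (cv2) and the standard library are available. Lean on these libraries where they do the work, as an engineer would, in place of code of your own. Each camera call takes 0.05 s, during which the arm holds its last target. There are 200 camera calls.

## Working session

There is one attempt and no reset: what is moved stays moved. The work goes in short steps, Python scripts to look and compute and a shell command to move; the robot and the scene stay as the last step left them, time stands still between calls to the robot, and variables do not carry over. Pictures are saved under pics/ and viewed, at most 10 in all, crops included, and the job is handed in when it is done.

```bash
mkdir -p pics; cat > h.py <<'E'
import numpy as np, cv2
from rig import manip
def snap(n,f=None):
    s=manip.snapshot(n)
    if f: cv2.imwrite('pics/'+f,s["pixels"][:,:,::-1])
    return s
def ray(s,uv,z):
    K=np.array(s["camera_matrix"]);R=cv2.Rodrigues(np.array(s["rvec"],float))[0];t=np.array(s["tvec"],float).ravel()
    c=-R.T@t; uv=np.atleast_2d(np.array(uv,float))
    d=(R.T@np.linalg.inv(K)@np.c_[uv,np.ones(len(uv))].T).T
    return c+d*((z-c[2])/d[:,2])[:,None]
def proj(s,P):
    return cv2.projectPoints(np.atleast_2d(np.array(P,float)),np.array(s["rvec"],float),np.array(s["tvec"],float),np.array(s["camera_matrix"],float),None)[0][:,0]
E
python3 - <<'E'
from h import *
np.set_printoptions(precision=4,suppress=True)
for n in("top","side"):
    s=snap(n,n+"1.png"); R=cv2.Rodrigues(np.array(s["rvec"],float))[0]
    print(n,-R.T@np.array(s["tvec"]).ravel(),R[2],s["camera_matrix"])
print(manip.hold_point_z,manip.state())
E
```

```text
top [0.3892 0.1099 1.1736] [ 0.1193 -0.0131 -0.9928] [[427.5524   0.     318.3667]
 [  0.     427.5524 200.8974]
 [  0.       0.       1.    ]]
side [ 0.8897 -0.3763  1.0553] [-0.3043  0.4046 -0.8624] [[388.6824   0.     319.2394]
 [  0.     388.6824 200.5135]
 [  0.       0.       1.    ]]
0.1673 {'t': 0.1, 'q': array([-1.2556,  0.3512,  1.6523,  0.    ,  1.1391, -0.0846]), 'dq': array([-0.0006,  0.0001, -0.0005, -0.    , -0.001 ,  0.0002]), 'joint_efforts': array([  0.0005, -49.8027, -28.5707,   0.07  ,   0.0239,  -0.0001]), 'position': array([ 0.2141, -0.5065,  0.4043]), 'orientation': array([[ 0.9211,  0.3892, -0.0003],
       [ 0.3892, -0.9211,  0.001 ],
       [ 0.0001, -0.0011, -1.    ]]), 'wrist_force': array([-0.3777, -0.0867, -0.8919]), 'wrist_torque': array([ 0.0318, -0.0271, -0.0026]), 'gripper_force': 0.0, 'gripper_width': 0.09264208975513094}
```

View pics/top1.png

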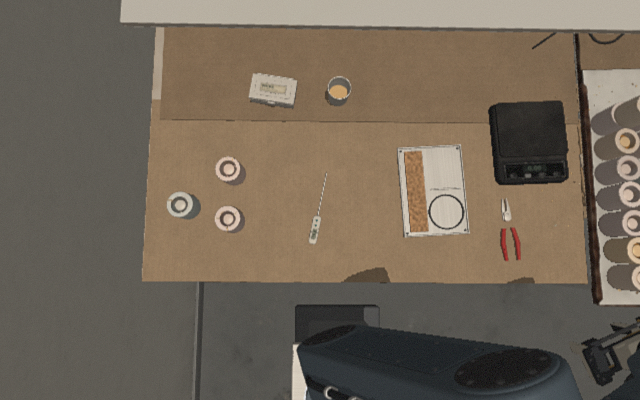

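View pics/side1.png

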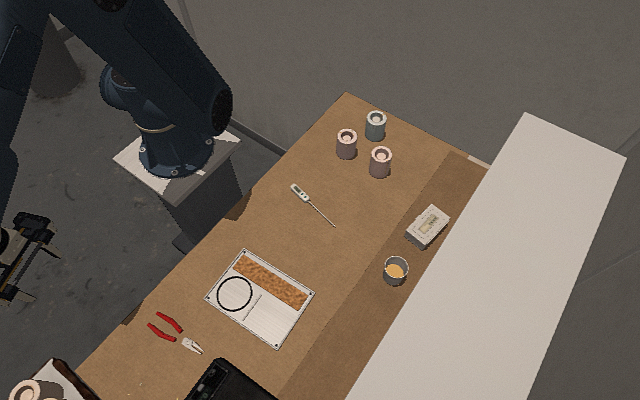

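The top view shows the thermometer head at about (315,230) with its probe tip near (326,173), and the blue mould at (180,206). The cork strip runs along u≈417 and the ring is at (446,211). The side view agrees with this. Next I'll measure them.

```bash
cat > meas.py <<'E'
from h import *
np.set_printoptions(precision=4,suppress=True)
def big(m,k=1):
    n,l,st,c=cv2.connectedComponentsWithStats(m.astype(np.uint8)); 
    i=1+np.argmax(st[1:,4]); return l==i
def cork(s,roi):
    x0,x1,y0,y1=roi; im=s["pixels"]; h=cv2.cvtColor(im,cv2.COLOR_RGB2HSV).astype(int)
    m=np.zeros(im.shape[:2],bool); m[y0:y1,x0:x1]=((h[...,1]>115)&(h[...,2]>90))[y0:y1,x0:x1]
    m=big(cv2.morphologyEx(m.astype(np.uint8),cv2.MORPH_CLOSE,np.ones((3,3))))
    v,u=np.nonzero(m); P=ray(s,np.c_[u,v],.010)[:,:2].astype(np.float32)
    return cv2.minAreaRect(P)
def ring(s,roi):
    x0,x1,y0,y1=roi; im=s["pixels"]; g=im.max(2)
    m=np.zeros(g.shape,bool); m[y0:y1,x0:x1]=(g<75)[y0:y1,x0:x1]; m=big(m)
    v,u=np.nonzero(m); P=ray(s,np.c_[u,v],.0085)[:,:2]
    A=np.c_[2*P,np.ones(len(P))]; c=np.linalg.lstsq(A,(P**2).sum(1),rcond=None)[0]
    return c[:2],np.sqrt(c[2]+c[:2]@c[:2]),len(P)
def head(s,roi):
    x0,x1,y0,y1=roi; im=s["pixels"].astype(int); h=cv2.cvtColor(s["pixels"],cv2.COLOR_RGB2HSV).astype(int)
    m=np.zeros(im.shape[:2],bool); m[y0:y1,x0:x1]=((h[...,1]<55)&(h[...,2]>125))[y0:y1,x0:x1]
    m=cv2.morphologyEx(m.astype(np.uint8),cv2.MORPH_CLOSE,np.ones((3,3)))
    return m
E
python3 - <<'E'
from meas import *
t=snap("top");sd=snap("side")
print("cork",cork(t,(400,432,140,240)),cork(sd,(225,315,245,315)))
print("ring",ring(t,(424,468,190,233)),ring(sd,(214,255,270,314)))
for s,roi,n in((t,(300,332,165,250),"t"),(sd,(285,340,178,230),"s")):
    m=head(s,roi); v,u=np.nonzero(m); P=ray(s,np.c_[u,v],.012)[:,:2].astype(np.float32)
    nn,l,st,c=cv2.connectedComponentsWithStats(m); i=1+np.argmax(st[1:,4]); Ph=P[l[v,u]==i]
    print("head",st[1:].tolist(),cv2.minAreaRect(Ph), Ph.mean(0), np.linalg.eigh(np.cov(Ph.T))[1][:,1])
for s,uv,n in((t,(180,206),"t"),(sd,(376,117),"s")):
    print("mould rough",ray(s,uv,.086))
def crop(s,x,y,w,h,k): return cv2.resize(s["pixels"][y:y+h,x:x+w,::-1],None,fx=k,fy=k,interpolation=cv2.INTER_NEAREST)
a=np.hstack([crop(t,280,160,60,90,4),crop(t,395,140,80,100,4)[:360],crop(t,155,180,50,50,4) if 0 else np.vstack([crop(t,155,180,50,50,4)[:180],crop(sd,352,100,50,50,4)[:180]])])
cv2.imwrite("pics/c1.png",a);print(a.shape)
E
```

```text
cork ((0.5599098205566406, -0.17313127219676971), (0.22086653113365173, 0.046284269541502), 3.9496302604675293) ((0.5338555574417114, -0.14622578024864197), (0.25892671942710876, 0.13434168696403503), 36.146949768066406)
ring (array([ 0.5034, -0.2561]), np.float64(0.04637100612587094), 51) (array([ 0.5055, -0.2605]), np.float64(0.04676508696901605), 140)
head [[309, 173, 18, 71, 248]] ((0.5098667144775391, 0.09337614476680756), (0.02184353955090046, 0.19708994030952454), 79.14884185791016) [0.4708 0.1006] [-0.9812  0.1932]
head [[290, 184, 45, 42, 173]] ((0.511638879776001, 0.09055400639772415), (0.021875543519854546, 0.19626587629318237), 80.0796127319336) [0.4731 0.0969] [-0.98    0.1991]
mould rough [[0.5033 0.4479 0.086 ]]
mould rough [[0.5097 0.4469 0.086 ]]
(360, 760, 3)
```

View pics/c1.png

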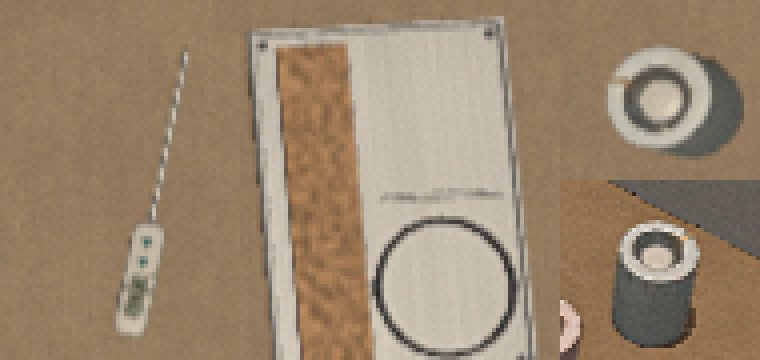

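The measurements agree. The strip's x axis is at about 4°, with strip_head at (0.499,-0.179) and the ring at (0.5045,-0.258), so they are 79 mm apart as given. The thermometer head is at about (0.449,0.103) with its y axis at about 169.6°. Moving now.

```bash
cat > go.py <<'E'
import sys
from h import *
# remaining tool-frame shift (mm) after the yaw turn, and yaw turn (units of 5deg)
x,y,z,yaw=map(float,sys.argv[1:5]); s=manip.state(); R=np.array(s["orientation"]); p=np.array(s["position"])
d=(np.array([x,y,z])-p)*1000
cur=np.degrees(np.arctan2(R[1,1],R[0,1])); dy=(yaw-cur+180)%360-180
print("shift tool now",(R.T@d).round(1),"wz units",round(-dy/5,2),"yaw",cur.round(2),"p",p.round(4),"tilt",R[:2,2].round(4),"w",round(s["gripper_width"],4),"gf",round(s["gripper_force"],1),"F",np.round(s["wrist_force"],1),"t",s["t"],"q6",round(s["q"][5],2))
E
python3 -m jog '[{"x":12,"y":-12},{"x":23,"y":-24},{"x":23,"y":-24},{"x":23,"y":-24},{"x":23,"y":-24},{"x":23,"y":-24},{"x":23,"y":-24},{"x":23,"y":-24},{"x":23,"y":-24},{"x":23,"y":-24},{"x":23,"y":-24},{"x":23,"y":-24},{"x":23,"y":-24},{"x":23,"y":-24},{"x":23,"y":-24},{"x":23,"y":-24},{"x":23,"y":-24},{"x":23,"y":-24},{"x":23,"y":-24},{"x":23,"y":-24}]' 60
python3 -m jog '[{"z":20,"wz":1},{"z":20,"wz":1},{"z":20,"wz":1},{"z":20,"wz":1},{"z":20,"wz":1},{"z":20,"wz":1},{"z":10,"wz":0.66},{},{},{}]'
python3 go.py .449 .103 .260 -100.4
```

```text
shift tool now [ 453.6 -469.9  144.8] wz units 6.66 yaw -67.09 p [ 0.2141 -0.5065  0.4044] tilt [-0.0002  0.0006] w 0.093 gf 0.0 F [-0.8 -0.8  0.6] t 0.2 q6 -0.08schema error: expected keys x, y, z, wx, wy, wz
schema error: expected keys x, y, z, wx, wy, wz
```

```bash

python3 -m jog '[{"x":20,"y":-21,"z":0,"wx":0,"wy":0,"wz":0},{"x":31,"y":-32,"z":0,"wx":0,"wy":0,"wz":0},{"x":31,"y":-32,"z":0,"wx":0,"wy":0,"wz":0},{"x":31,"y":-32,"z":0,"wx":0,"wy":0,"wz":0},{"x":31,"y":-32,"z":0,"wx":0,"wy":0,"wz":0},{"x":31,"y":-32,"z":0,"wx":0,"wy":0,"wz":0},{"x":31,"y":-32,"z":0,"wx":0,"wy":0,"wz":0},{"x":31,"y":-32,"z":0,"wx":0,"wy":0,"wz":0},{"x":31,"y":-32,"z":0,"wx":0,"wy":0,"wz":0},{"x":31,"y":-32,"z":0,"wx":0,"wy":0,"wz":0},{"x":31,"y":-32,"z":0,"wx":0,"wy":0,"wz":0},{"x":31,"y":-32,"z":0,"wx":0,"wy":0,"wz":0},{"x":31,"y":-32,"z":0,"wx":0,"wy":0,"wz":0},{"x":31,"y":-32,"z":0,"wx":0,"wy":0,"wz":0},{"x":31,"y":-32,"z":0,"wx":0,"wy":0,"wz":0}]' 60
python3 -m jog '[{"x":0,"y":0,"z":20,"wx":0,"wy":0,"wz":1},{"x":0,"y":0,"z":20,"wx":0,"wy":0,"wz":1},{"x":0,"y":0,"z":20,"wx":0,"wy":0,"wz":1},{"x":0,"y":0,"z":20,"wx":0,"wy":0,"wz":1},{"x":0,"y":0,"z":20,"wx":0,"wy":0,"wz":1},{"x":0,"y":0,"z":20,"wx":0,"wy":0,"wz":1},{"x":0,"y":0,"z":20,"wx":0,"wy":0,"wz":0.66},{"x":0,"y":0,"z":0,"wx":0,"wy":0,"wz":0},{"x":0,"y":0,"z":0,"wx":0,"wy":0,"wz":0},{"x":0,"y":0,"z":0,"wx":0,"wy":0,"wz":0}]'
python3 go.py .449 .103 .260 -100.4
```

```text
t: 1.7
position: [0.45, 0.1041, 0.4048]
orientation: [[0.921, 0.39, 0.0], [0.39, -0.921, -0.0], [0.0, 0.0, -1.0]]
wrist_force: [0.9, 0.2, -0.9]
gripper_width: 0.0601
gripper_force: 0.0
t: 2.7
position: [0.4501, 0.1022, 0.2657]
orientation: [[0.984, -0.179, 0.001], [-0.179, -0.984, 0.0], [0.001, -0.0, -1.0]]
wrist_force: [0.0, 0.5, 0.1]
gripper_width: 0.0602
gripper_force: 0.0
shift tool now [-1.2 -0.6  5.7] wz units 0.02 yaw -100.31 p [0.4501 0.1022 0.2657] tilt [0.0014 0.0002] w 0.0602 gf 0.0 F [0.  0.5 0.1] t 2.7 q6 1.87
```

```bash

python3 -m jog '[{"x":-1,"y":0,"z":20,"wx":0,"wy":0,"wz":0},{"x":0,"y":0,"z":20,"wx":0,"wy":0,"wz":0},{"x":0,"y":0,"z":15,"wx":0,"wy":0,"wz":0},{"x":0,"y":0,"z":10,"wx":0,"wy":0,"wz":0},{"x":0,"y":0,"z":6,"wx":0,"wy":0,"wz":0},{"x":0,"y":0,"z":4,"wx":0,"wy":0,"wz":0},{"x":0,"y":0,"z":0,"wx":0,"wy":0,"wz":0},{"x":0,"y":0,"z":0,"wx":0,"wy":0,"wz":0},{"x":0,"y":0,"z":0,"wx":0,"wy":0,"wz":0}]'
python3 go.py .449 .103 .190 -100.4
python3 - <<'E'
from meas import *
s=manip.snapshot("side"); t=manip.snapshot("top")
a=s["pixels"][165:240,260:360,::-1]; b=t["pixels"][160:260,270:360,::-1]
cv2.imwrite("pics/c2.png",np.hstack([cv2.resize(a,(400,300),interpolation=0),cv2.resize(b,(360,400),interpolation=0)[:300]]))
E
```

```text
t: 3.6
position: [0.4489, 0.1023, 0.1902]
orientation: [[0.984, -0.18, 0.001], [-0.18, -0.984, 0.0], [0.001, -0.0, -1.0]]
wrist_force: [-0.4, 0.5, 0.3]
gripper_width: 0.0598
gripper_force: 0.0
shift tool now [-0.  -0.7  0.2] wz units 0.0 yaw -100.39 p [0.4489 0.1023 0.1902] tilt [0.0008 0.0001] w 0.0598 gf 0.0 F [-0.4  0.5  0.3] t 3.6 q6 1.88
```

View pics/c2.png

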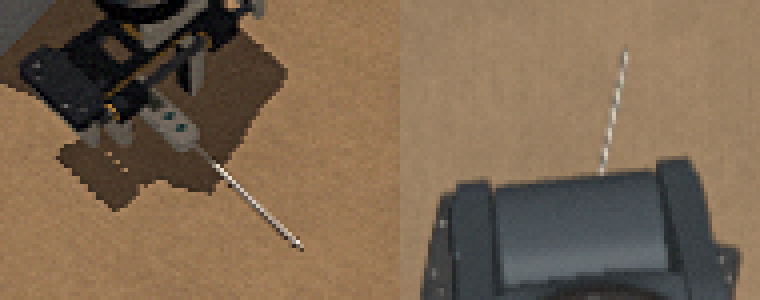

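The picture shows the fingers on either side of the white head, aligned with it. The head shows at about (170,120) in the crop and the probe is clear. Closing and lifting.

```bash

python3 -m jog '[{"x":0,"y":0,"z":0,"wx":0,"wy":0,"wz":0},{"x":0,"y":0,"z":0,"wx":0,"wy":0,"wz":0},{"x":0,"y":0,"z":0,"wx":0,"wy":0,"wz":0},{"x":0,"y":0,"z":0,"wx":0,"wy":0,"wz":0},{"x":0,"y":0,"z":0,"wx":0,"wy":0,"wz":0},{"x":0,"y":0,"z":0,"wx":0,"wy":0,"wz":0},{"x":0,"y":0,"z":0,"wx":0,"wy":0,"wz":0},{"x":0,"y":0,"z":0,"wx":0,"wy":0,"wz":0},{"x":0,"y":0,"z":0,"wx":0,"wy":0,"wz":0},{"x":0,"y":0,"z":0,"wx":0,"wy":0,"wz":0}]' 0 | grep -E "t:|grip"
python3 -m jog '[{"x":0,"y":0,"z":-4,"wx":0,"wy":0,"wz":0},{"x":0,"y":0,"z":-10,"wx":0,"wy":0,"wz":0},{"x":0,"y":0,"z":-15,"wx":0,"wy":0,"wz":0},{"x":0,"y":0,"z":-20,"wx":0,"wy":0,"wz":0},{"x":0,"y":0,"z":-20,"wx":0,"wy":0,"wz":0},{"x":0,"y":0,"z":-11,"wx":0,"wy":0,"wz":0},{"x":0,"y":0,"z":0,"wx":0,"wy":0,"wz":0},{"x":0,"y":0,"z":0,"wx":0,"wy":0,"wz":0}]'
python3 - <<'E'
from meas import *
s=manip.snapshot("side"); t=manip.snapshot("top")
a=s["pixels"][135:235,260:360,::-1]; b=t["pixels"][160:260,270:360,::-1]
cv2.imwrite("pics/c3.png",np.hstack([cv2.resize(a,(400,400),interpolation=0),cv2.resize(b,(360,400),interpolation=0)]))
E
python3 go.py .499 -.1795 .270 -86.05
```

```text
t: 4.7
gripper_width: 0.0216
gripper_force: 30.0
t: 5.5
position: [0.4486, 0.1023, 0.2695]
orientation: [[0.984, -0.18, -0.0], [-0.18, -0.984, 0.0], [-0.0, -0.0, -1.0]]
wrist_force: [-0.2, 0.3, -0.4]
gripper_width: 0.0217
gripper_force: 30.0
shift tool now [100.5 268.   -1. ] wz units -2.87 yaw -100.39 p [0.4485 0.1023 0.269 ] tilt [-0.0013 -0.0002] w 0.0215 gf 30.0 F [-0.3 -0.1 -0.5] t 5.6 q6 1.88
```

View pics/c3.png

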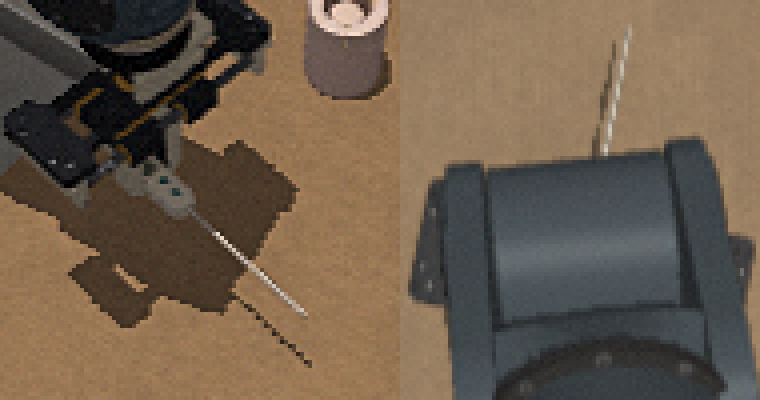

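The thermometer is held level, with its tip at about (327.3,167) in the top view and (336.5,213.8) in the side view. I'll check its offset in the grip from the tip while moving on.

```bash
python3 - <<'E'
from h import *
t=manip.snapshot("top");s=manip.snapshot("side")
p=np.array(manip.state()["position"])
for q,uv in((t,(327.5,167.2)),(s,(336.5,213.8))):
    P=ray(q,uv,.0835)[0]; d=P[:2]-p[:2]; print(P.round(4),np.linalg.norm(d).round(4),np.degrees(np.arctan2(-d[1],-d[0])).round(2))
E
python3 -m jog '[{"x":5,"y":13,"z":0,"wx":0,"wy":0,"wz":0},{"x":10,"y":26,"z":0,"wx":0,"wy":0,"wz":0},{"x":10,"y":26,"z":0,"wx":0,"wy":0,"wz":0},{"x":10,"y":26,"z":0,"wx":0,"wy":0,"wz":0},{"x":10,"y":26,"z":0,"wx":0,"wy":0,"wz":0},{"x":10,"y":26,"z":0,"wx":0,"wy":0,"wz":0},{"x":10,"y":26,"z":0,"wx":0,"wy":0,"wz":0},{"x":10,"y":26,"z":0,"wx":0,"wy":0,"wz":0},{"x":10,"y":26,"z":0,"wx":0,"wy":0,"wz":0},{"x":10,"y":26,"z":0,"wx":0,"wy":0,"wz":0},{"x":5,"y":21,"z":0,"wx":0,"wy":0,"wz":0},{"x":0,"y":0,"z":0,"wx":0,"wy":0,"wz":-0.9},{"x":0,"y":0,"z":0,"wx":0,"wy":0,"wz":-1},{"x":0,"y":0,"z":0,"wx":0,"wy":0,"wz":-0.97},{"x":0,"y":0,"z":0,"wx":0,"wy":0,"wz":0},{"x":0,"y":0,"z":0,"wx":0,"wy":0,"wz":0},{"x":0,"y":0,"z":0,"wx":0,"wy":0,"wz":0}]' | head -2
python3 go.py .499 -.1795 .270 -86.05
```

```text
[0.6085 0.0726 0.0835] 0.1626 169.48
[0.6123 0.0732 0.0835] 0.1663 169.94
t: 7.4
position: [0.4988, -0.1793, 0.2695]
shift tool now [ 0.2  0.2 -0.5] wz units -0.02 yaw -86.15 p [ 0.4988 -0.1793  0.2695] tilt [-0.0004  0.0002] w 0.0216 gf 30.0 F [-0.3 -0.  -0.7] t 7.4 q6 1.07
```

The tip is about 164 mm from the grip, so the grip is centred on the head. Lowering onto the strip and releasing.

```bash

python3 -m jog '[{"x":0,"y":0,"z":15,"wx":0,"wy":0,"wz":0},{"x":0,"y":0,"z":20,"wx":0,"wy":0,"wz":0},{"x":0,"y":0,"z":15,"wx":0,"wy":0,"wz":0},{"x":0,"y":0,"z":8,"wx":0,"wy":0,"wz":0},{"x":0,"y":0,"z":5,"wx":0,"wy":0,"wz":0},{"x":0,"y":0,"z":2,"wx":0,"wy":0,"wz":0},{"x":0,"y":0,"z":2,"wx":0,"wy":0,"wz":0},{"x":0,"y":0,"z":1,"wx":0,"wy":0,"wz":0},{"x":0,"y":0,"z":0.5,"wx":0,"wy":0,"wz":0},{"x":0,"y":0,"z":0,"wx":0,"wy":0,"wz":0},{"x":0,"y":0,"z":0,"wx":0,"wy":0,"wz":0},{"x":0,"y":0,"z":0,"wx":0,"wy":0,"wz":0}]'
python3 -c "
from h import *
t=snap('top');s=snap('side')
a=s['pixels'][220:320,190:320,::-1]; b=t['pixels'][130:250,380:480,::-1]
cv2.imwrite('pics/c4.png',np.hstack([cv2.resize(a,(455,350),interpolation=0),cv2.resize(b,(292,350),interpolation=0)]))"
```

```text
t: 8.6
position: [0.4988, -0.1794, 0.2013]
orientation: [[0.998, 0.069, 0.0], [0.069, -0.998, -0.0], [0.0, 0.0, -1.0]]
wrist_force: [0.2, 0.0, 0.0]
gripper_width: 0.0219
gripper_force: 30.0
```

View pics/c4.png

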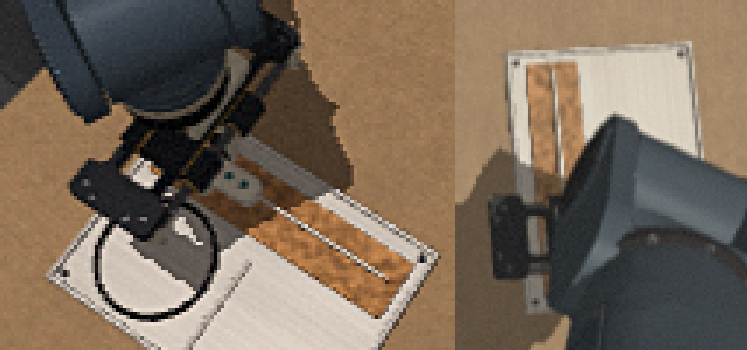

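The probe lies along the middle of the strip: the tip is at crop (557,70), with strip edges at 527 and 580. Lowering the last 1.3 mm, then opening and rising.

```bash

python3 -m jog '[{"x":0,"y":0,"z":1,"wx":0,"wy":0,"wz":0},{"x":0,"y":0,"z":0.4,"wx":0,"wy":0,"wz":0},{"x":0,"y":0,"z":0,"wx":0,"wy":0,"wz":0},{"x":0,"y":0,"z":0,"wx":0,"wy":0,"wz":0},{"x":0,"y":0,"z":0,"wx":0,"wy":0,"wz":0}]'
python3 -m jog '[{"x":0,"y":0,"z":0,"wx":0,"wy":0,"wz":0},{"x":0,"y":0,"z":0,"wx":0,"wy":0,"wz":0},{"x":0,"y":0,"z":0,"wx":0,"wy":0,"wz":0},{"x":0,"y":0,"z":0,"wx":0,"wy":0,"wz":0},{"x":0,"y":0,"z":0,"wx":0,"wy":0,"wz":0},{"x":0,"y":0,"z":0,"wx":0,"wy":0,"wz":0}]' 42
python3 -m jog '[{"x":0,"y":0,"z":-3,"wx":0,"wy":0,"wz":0},{"x":0,"y":0,"z":-8,"wx":0,"wy":0,"wz":0},{"x":0,"y":0,"z":-20,"wx":0,"wy":0,"wz":0},{"x":0,"y":0,"z":-25,"wx":0,"wy":0,"wz":0},{"x":0,"y":0,"z":-25,"wx":0,"wy":0,"wz":0},{"x":0,"y":0,"z":-25,"wx":0,"wy":0,"wz":0},{"x":0,"y":0,"z":-14,"wx":0,"wy":0,"wz":0},{"x":0,"y":0,"z":0,"wx":0,"wy":0,"wz":0}]' 
python3 - <<'E'
from meas import *
t=snap("top");s=snap("side")
for q,roi,c in((t,(150,260,140,245),None),(s,(330,400,95,185),None)):
    # bright rims of the moulds
    h=cv2.cvtColor(q["pixels"],cv2.COLOR_RGB2HSV); x0,x1,y0,y1=roi
    m=np.zeros(h.shape[:2],np.uint8); m[y0:y1,x0:x1]=(h[y0:y1,x0:x1,2]>165)&(h[y0:y1,x0:x1,1]<70)
    m=cv2.morphologyEx(m,cv2.MORPH_CLOSE,np.ones((3,3)))
    for k in cv2.findContours(m,cv2.RETR_EXTERNAL,cv2.CHAIN_APPROX_NONE)[0]:
        if cv2.contourArea(k)>100:
            P=ray(q,k[:,0],.086)[:,:2].astype(np.float32); cc,r=cv2.minEnclosingCircle(P); print(np.round(cc,4),round(r,4),q["pixels"][int(k[:,0,1].mean()),int(k[:,0,0].min())+2],P.mean(0))
E
python3 go.py .505 .447 .34 -86
```

```text
t: 9.2
position: [0.4988, -0.1793, 0.1998]
orientation: [[0.998, 0.069, 0.0], [0.069, -0.998, -0.0], [0.0, 0.0, -1.0]]
wrist_force: [0.0, 0.2, -0.8]
gripper_width: 0.0215
gripper_force: 30.0
t: 9.8
position: [0.4988, -0.1794, 0.1998]
orientation: [[0.998, 0.069, 0.0], [0.069, -0.998, 0.0], [0.0, -0.0, -1.0]]
wrist_force: [-0.3, -0.7, 0.5]
gripper_width: 0.0422
gripper_force: 0.0
t: 10.6
position: [0.4991, -0.1795, 0.3222]
orientation: [[0.998, 0.069, 0.004], [0.069, -0.998, -0.002], [0.004, 0.002, -1.0]]
wrist_force: [0.2, -0.6, -0.9]
gripper_width: 0.042
gripper_force: 0.0
[0.474  0.3281] 0.0327 [205 182 161] [0.4743 0.3281]
[0.5089 0.4508] 0.0337 [217 210 193] [0.5091 0.451 ]
[0.6019 0.3312] 0.033 [233 214 195] [0.6011 0.3316]
[0.6031 0.3279] 0.0321 [215 184 169] [0.6038 0.3282]
[0.4757 0.3241] 0.0318 [224 199 183] [0.476  0.3241]
[0.511  0.4468] 0.0325 [192 183 173] [0.5095 0.4485]
shift tool now [  49.6 -624.3  -20.3] wz units -0.01 yaw -86.04 p [ 0.4986 -0.1793  0.3198] tilt [ 0.0002 -0.0001] w 0.042 gf 0.0 F [-0.2  0.6 -1.2] t 10.7 q6 1.07
```

Thermometer released. The blue mould is at (0.510,0.449) and the pink moulds at (0.475,0.326) and (0.602,0.330). I'll go above the blue one with the fingers along yaw -20°, clear of both pink ones.

```bash

python3 -m jog '[{"x":2,"y":-20,"z":0,"wx":0,"wy":0,"wz":0},{"x":4,"y":-40,"z":0,"wx":0,"wy":0,"wz":-0.2},{"x":4,"y":-45,"z":0,"wx":0,"wy":0,"wz":0},{"x":4,"y":-45,"z":0,"wx":0,"wy":0,"wz":0},{"x":4,"y":-45,"z":0,"wx":0,"wy":0,"wz":0},{"x":4,"y":-45,"z":0,"wx":0,"wy":0,"wz":0},{"x":4,"y":-45,"z":0,"wx":0,"wy":0,"wz":0},{"x":4,"y":-45,"z":0,"wx":0,"wy":0,"wz":0},{"x":4,"y":-45,"z":0,"wx":0,"wy":0,"wz":0},{"x":4,"y":-45,"z":0,"wx":0,"wy":0,"wz":0},{"x":4,"y":-45,"z":0,"wx":0,"wy":0,"wz":0},{"x":4,"y":-45,"z":0,"wx":0,"wy":0,"wz":0},{"x":4,"y":-45,"z":0,"wx":0,"wy":0,"wz":0},{"x":4,"y":-45,"z":0,"wx":0,"wy":0,"wz":0},{"x":2,"y":-20,"z":0,"wx":0,"wy":0,"wz":0},{"x":2,"y":-6,"z":0,"wx":0,"wy":0,"wz":0}]' 93 | head -2
python3 -m jog '[{"x":0,"y":0,"z":0,"wx":0,"wy":0,"wz":-1},{"x":0,"y":0,"z":0,"wx":0,"wy":0,"wz":-1},{"x":0,"y":0,"z":0,"wx":0,"wy":0,"wz":-1},{"x":0,"y":0,"z":0,"wx":0,"wy":0,"wz":-1},{"x":0,"y":0,"z":0,"wx":0,"wy":0,"wz":-1},{"x":0,"y":0,"z":0,"wx":0,"wy":0,"wz":-1},{"x":0,"y":0,"z":0,"wx":0,"wy":0,"wz":-1},{"x":0,"y":0,"z":0,"wx":0,"wy":0,"wz":-1},{"x":0,"y":0,"z":0,"wx":0,"wy":0,"wz":-1},{"x":0,"y":0,"z":0,"wx":0,"wy":0,"wz":-1},{"x":0,"y":0,"z":0,"wx":0,"wy":0,"wz":-1},{"x":0,"y":0,"z":0,"wx":0,"wy":0,"wz":-1},{"x":0,"y":0,"z":0,"wx":0,"wy":0,"wz":-1},{"x":0,"y":0,"z":0,"wx":0,"wy":0,"wz":0},{"x":0,"y":0,"z":0,"wx":0,"wy":0,"wz":0},{"x":0,"y":0,"z":0,"wx":0,"wy":0,"wz":0}]' | head -2
python3 go.py .5097 .449 .222 -20
python3 - <<'E'
from meas import *
t=snap("top");s=snap("side")
b=t["pixels"][150:250,380:480,::-1]; a=s["pixels"][230:330,190:320,::-1]
cv2.imwrite('pics/c5.png',np.hstack([cv2.resize(a,(455,350),interpolation=0),cv2.resize(b,(345,350),interpolation=0)]))
for q,roi in((t,(405,430,140,240)),(s,(230,312,245,312))):
    m=head(q,roi);x0,x1,y0,y1=roi
    print("ring",ring(t,(424,468,190,233)) if q is t else ring(s,(214,255,270,314)))
E
```

```text
t: 12.3
position: [0.5027, 0.4511, 0.3181]
t: 13.9
position: [0.5037, 0.4489, 0.3195]
shift tool now [ 2.3  5.6 97.5] wz units -0.04 yaw -20.18 p [0.5037 0.4489 0.3195] tilt [-0.0004 -0.0003] w 0.0933 gf 0.0 F [-0.1  0.3 -0.8] t 13.9 q6 1.01
ring (array([ 0.5028, -0.2574]), np.float64(0.04516844391589306), 24)
ring (array([ 0.505 , -0.2601]), np.float64(0.046353077704712926), 74)
```

View pics/c5.png

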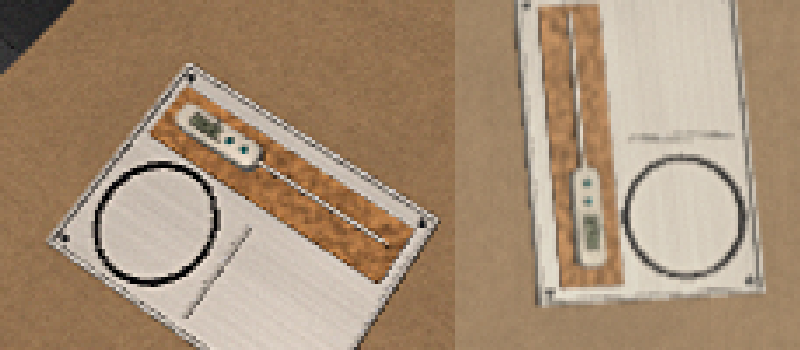

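The thermometer lies display up and centred on the strip, with its head beside the ring and its probe running away from the robot. Now the mould.

```bash

python3 -m jog '[{"x":2,"y":6,"z":0,"wx":0,"wy":0,"wz":0},{"x":0,"y":0,"z":10,"wx":0,"wy":0,"wz":0},{"x":0,"y":0,"z":15,"wx":0,"wy":0,"wz":0},{"x":0,"y":0,"z":10,"wx":0,"wy":0,"wz":0},{"x":0,"y":0,"z":10,"wx":0,"wy":0,"wz":0},{"x":0,"y":0,"z":10,"wx":0,"wy":0,"wz":0},{"x":0,"y":0,"z":10,"wx":0,"wy":0,"wz":0},{"x":0,"y":0,"z":10,"wx":0,"wy":0,"wz":0},{"x":0,"y":0,"z":10,"wx":0,"wy":0,"wz":0},{"x":0,"y":0,"z":8,"wx":0,"wy":0,"wz":0},{"x":0,"y":0,"z":4,"wx":0,"wy":0,"wz":0},{"x":0,"y":0,"z":0,"wx":0,"wy":0,"wz":0},{"x":0,"y":0,"z":0,"wx":0,"wy":0,"wz":0},{"x":0,"y":0,"z":0,"wx":0,"wy":0,"wz":0}]'
python3 -m jog '[{"x":0,"y":0,"z":0,"wx":0,"wy":0,"wz":0},{"x":0,"y":0,"z":0,"wx":0,"wy":0,"wz":0},{"x":0,"y":0,"z":0,"wx":0,"wy":0,"wz":0},{"x":0,"y":0,"z":0,"wx":0,"wy":0,"wz":0},{"x":0,"y":0,"z":0,"wx":0,"wy":0,"wz":0},{"x":0,"y":0,"z":0,"wx":0,"wy":0,"wz":0},{"x":0,"y":0,"z":0,"wx":0,"wy":0,"wz":0},{"x":0,"y":0,"z":0,"wx":0,"wy":0,"wz":0}]' 40
python3 go.py .504 -.2585 .345 -20
```

```text
t: 15.4
position: [0.51, 0.4492, 0.2234]
orientation: [[0.343, 0.939, 0.001], [0.939, -0.343, 0.001], [0.001, 0.0, -1.0]]
wrist_force: [0.1, 0.0, -0.0]
gripper_width: 0.0929
gripper_force: 0.0
t: 16.2
position: [0.51, 0.4491, 0.223]
orientation: [[0.343, 0.939, 0.0], [0.939, -0.343, 0.0], [0.0, 0.0, -1.0]]
wrist_force: [2.3, -1.2, 3.0]
gripper_width: 0.0653
gripper_force: 29.9
shift tool now [-666.8  237.  -122.1] wz units -0.01 yaw -20.04 p [0.51   0.4491 0.223 ] tilt [0.0005 0.0001] w 0.0653 gf 29.9 F [ 2.3 -1.2  3. ] t 16.2 q6 1.0
```

```bash

python3 -m jog '[{"x":0,"y":0,"z":-3,"wx":0,"wy":0,"wz":0},{"x":0,"y":0,"z":-6,"wx":0,"wy":0,"wz":0},{"x":0,"y":0,"z":-10,"wx":0,"wy":0,"wz":0},{"x":0,"y":0,"z":-15,"wx":0,"wy":0,"wz":0},{"x":0,"y":0,"z":-20,"wx":0,"wy":0,"wz":0},{"x":0,"y":0,"z":-20,"wx":0,"wy":0,"wz":0},{"x":0,"y":0,"z":-20,"wx":0,"wy":0,"wz":0},{"x":0,"y":0,"z":-15,"wx":0,"wy":0,"wz":0},{"x":0,"y":0,"z":-8,"wx":0,"wy":0,"wz":0},{"x":0,"y":0,"z":-3,"wx":0,"wy":0,"wz":0},{"x":0,"y":0,"z":0,"wx":0,"wy":0,"wz":0},{"x":0,"y":0,"z":0,"wx":0,"wy":0,"wz":0}]'
python3 go.py .504 -.2585 .345 -20
python3 -c "
from h import *
t=snap('top');s=snap('side')
a=s['pixels'][40:180,300:440,::-1]
cv2.imwrite('pics/c6.png',cv2.resize(a,(560,560),interpolation=0))"
```

```text
t: 17.4
position: [0.5097, 0.4491, 0.3419]
orientation: [[0.343, 0.939, -0.001], [0.939, -0.343, -0.001], [-0.001, -0.001, -1.0]]
wrist_force: [-0.7, -0.3, -3.6]
gripper_width: 0.0654
gripper_force: 29.9
shift tool now [-666.7  237.1   -2.5] wz units -0.01 yaw -20.04 p [0.5097 0.4491 0.3419] tilt [-0.0011 -0.0009] w 0.0654 gf 29.9 F [-0.7 -0.3 -3.6] t 17.4 q6 1.0
```

View pics/c6.png

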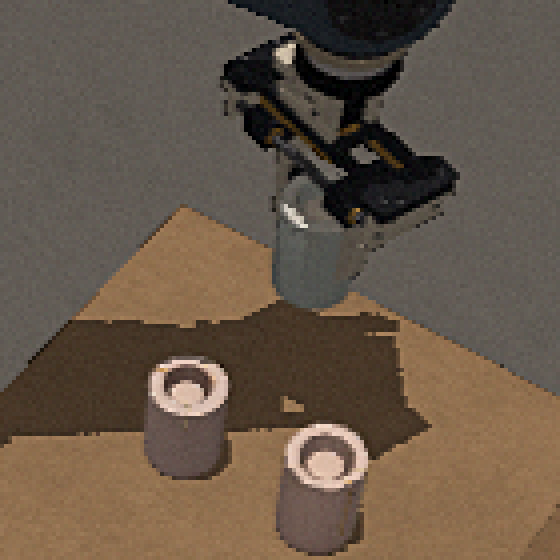

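The blue mould hangs upright in the grip at crop (312,250) and both pink moulds are undisturbed. Carrying it over.

```bash

python3 -m jog '[{"x":-6,"y":2,"z":0,"wx":0,"wy":0,"wz":0},{"x":-14,"y":5,"z":0,"wx":0,"wy":0,"wz":0},{"x":-22,"y":8,"z":0,"wx":0,"wy":0,"wz":0},{"x":-28,"y":10,"z":0,"wx":0,"wy":0,"wz":0},{"x":-28,"y":10,"z":0,"wx":0,"wy":0,"wz":0},{"x":-28,"y":10,"z":0,"wx":0,"wy":0,"wz":0},{"x":-28,"y":10,"z":0,"wx":0,"wy":0,"wz":0},{"x":-28,"y":10,"z":0,"wx":0,"wy":0,"wz":0},{"x":-28,"y":10,"z":0,"wx":0,"wy":0,"wz":0},{"x":-28,"y":10,"z":0,"wx":0,"wy":0,"wz":0},{"x":-28,"y":10,"z":0,"wx":0,"wy":0,"wz":0},{"x":-28,"y":10,"z":0,"wx":0,"wy":0,"wz":0},{"x":-28,"y":10,"z":0,"wx":0,"wy":0,"wz":0},{"x":-28,"y":10,"z":0,"wx":0,"wy":0,"wz":0},{"x":-28,"y":10,"z":0,"wx":0,"wy":0,"wz":0},{"x":-28,"y":10,"z":0,"wx":0,"wy":0,"wz":0},{"x":-28,"y":10,"z":0,"wx":0,"wy":0,"wz":0},{"x":-28,"y":10,"z":0,"wx":0,"wy":0,"wz":0},{"x":-28,"y":10,"z":0,"wx":0,"wy":0,"wz":0},{"x":-28,"y":10,"z":0,"wx":0,"wy":0,"wz":0}]' | head -2
python3 -m jog '[{"x":-28,"y":10,"z":0,"wx":0,"wy":0,"wz":0},{"x":-28,"y":10,"z":0,"wx":0,"wy":0,"wz":0},{"x":-28,"y":10,"z":0,"wx":0,"wy":0,"wz":0},{"x":-28,"y":10,"z":0,"wx":0,"wy":0,"wz":0},{"x":-18,"y":7,"z":0,"wx":0,"wy":0,"wz":0},{"x":-12,"y":4,"z":0,"wx":0,"wy":0,"wz":0},{"x":-6,"y":2,"z":0,"wx":0,"wy":0,"wz":0},{"x":0,"y":0,"z":0,"wx":0,"wy":0,"wz":0},{"x":0,"y":0,"z":0,"wx":0,"wy":0,"wz":0},{"x":0,"y":0,"z":0,"wx":0,"wy":0,"wz":0}]'
python3 go.py .504 -.2585 .228 -20
```

```text
t: 19.5
position: [0.5056, -0.1023, 0.3428]
t: 20.5
position: [0.5052, -0.2573, 0.3429]
orientation: [[0.342, 0.94, -0.0], [0.94, -0.342, 0.0], [0.0, -0.0, -1.0]]
wrist_force: [0.6, -0.4, -3.0]
gripper_width: 0.0655
gripper_force: 29.9
shift tool now [ -1.5  -0.7 114.9] wz units 0.0 yaw -20.0 p [ 0.5052 -0.2573  0.3429] tilt [-0.0001  0.0002] w 0.0655 gf 29.9 F [ 0.6 -0.4 -3. ] t 20.5 q6 -0.2
```

```bash

python3 -m jog '[{"x":-1.5,"y":-0.7,"z":8,"wx":0,"wy":0,"wz":0},{"x":0,"y":0,"z":15,"wx":0,"wy":0,"wz":0},{"x":0,"y":0,"z":20,"wx":0,"wy":0,"wz":0},{"x":0,"y":0,"z":20,"wx":0,"wy":0,"wz":0},{"x":0,"y":0,"z":15,"wx":0,"wy":0,"wz":0},{"x":0,"y":0,"z":10,"wx":0,"wy":0,"wz":0},{"x":0,"y":0,"z":6,"wx":0,"wy":0,"wz":0},{"x":0,"y":0,"z":3,"wx":0,"wy":0,"wz":0},{"x":0,"y":0,"z":0,"wx":0,"wy":0,"wz":0},{"x":0,"y":0,"z":0,"wx":0,"wy":0,"wz":0}]' | head -2
python3 go.py .504 -.2585 .227 -20
python3 -c "
from h import *
t=snap('top');s=snap('side')
a=s['pixels'][210:330,180:320,::-1]
cv2.imwrite('pics/c7.png',cv2.resize(a,(700,600),interpolation=0))"
```

```text
t: 21.5
position: [0.5042, -0.2594, 0.2464]
shift tool now [ 0.8 -0.5 19.4] wz units -0.01 yaw -20.04 p [ 0.5042 -0.2594  0.2464] tilt [ 0.0008 -0.0005] w 0.0658 gf 29.9 F [-0.1 -0.1 -2.8] t 21.5 q6 -0.21
```

View pics/c7.png

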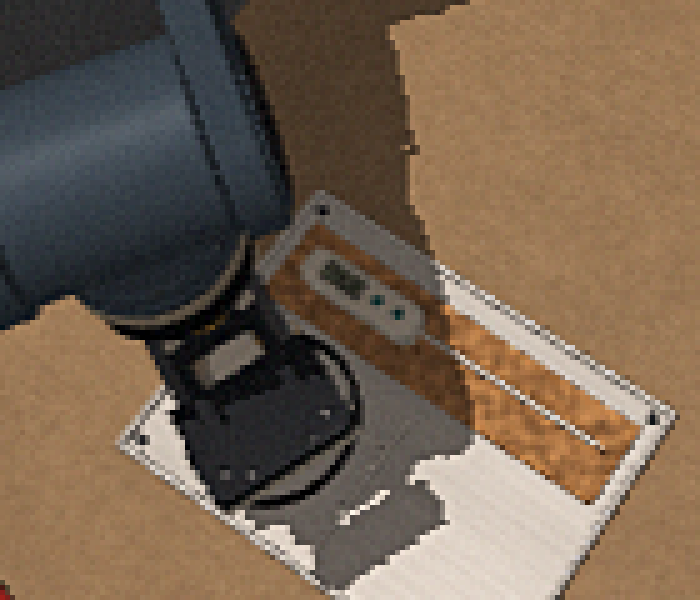

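The gripper hides the mould, but the ring's visible right-hand arc at (350,410) and the thermometer are both clear. The pose is within 1 mm of the ring centre, so I'm lowering gently and watching the force.

```bash

python3 -m jog '[{"x":0.8,"y":-0.5,"z":4,"wx":0,"wy":0,"wz":0},{"x":0,"y":0,"z":4,"wx":0,"wy":0,"wz":0},{"x":0,"y":0,"z":3,"wx":0,"wy":0,"wz":0},{"x":0,"y":0,"z":2,"wx":0,"wy":0,"wz":0},{"x":0,"y":0,"z":2,"wx":0,"wy":0,"wz":0},{"x":0,"y":0,"z":1,"wx":0,"wy":0,"wz":0},{"x":0,"y":0,"z":0,"wx":0,"wy":0,"wz":0},{"x":0,"y":0,"z":0,"wx":0,"wy":0,"wz":0}]'
python3 -m jog '[{"x":0,"y":0,"z":1,"wx":0,"wy":0,"wz":0},{"x":0,"y":0,"z":1,"wx":0,"wy":0,"wz":0},{"x":0,"y":0,"z":0.7,"wx":0,"wy":0,"wz":0},{"x":0,"y":0,"z":0,"wx":0,"wy":0,"wz":0},{"x":0,"y":0,"z":0,"wx":0,"wy":0,"wz":0},{"x":0,"y":0,"z":0,"wx":0,"wy":0,"wz":0}]'
python3 go.py .504 -.2585 .227 -20
```

```text
t: 22.4
position: [0.5038, -0.2584, 0.2299]
orientation: [[0.343, 0.939, 0.0], [0.939, -0.343, -0.0], [-0.0, 0.0, -1.0]]
wrist_force: [0.9, 0.8, -2.0]
gripper_width: 0.0655
gripper_force: 29.9
t: 23.0
position: [0.5038, -0.2584, 0.2272]
orientation: [[0.343, 0.939, 0.0], [0.939, -0.343, 0.0], [0.0, 0.0, -1.0]]
wrist_force: [0.0, 0.2, -3.5]
gripper_width: 0.0655
gripper_force: 29.9
shift tool now [-0.   0.2  0.2] wz units -0.01 yaw -20.05 p [ 0.5038 -0.2584  0.2272] tilt [0. 0.] w 0.0655 gf 29.9 F [ 0.   0.2 -3.5] t 23.0 q6 -0.21
```

```bash

python3 -m jog '[{"x":0,"y":0,"z":0.4,"wx":0,"wy":0,"wz":0},{"x":0,"y":0,"z":0.4,"wx":0,"wy":0,"wz":0},{"x":0,"y":0,"z":0,"wx":0,"wy":0,"wz":0},{"x":0,"y":0,"z":0,"wx":0,"wy":0,"wz":0}]' | grep -E "pos|wrist"
python3 -m jog '[{"x":0,"y":0,"z":0.4,"wx":0,"wy":0,"wz":0},{"x":0,"y":0,"z":0.4,"wx":0,"wy":0,"wz":0},{"x":0,"y":0,"z":0,"wx":0,"wy":0,"wz":0},{"x":0,"y":0,"z":0,"wx":0,"wy":0,"wz":0}]'| grep -E "pos|wrist"
```

```text
position: [0.5038, -0.2584, 0.2269]
wrist_force: [-2.5, 1.0, 5.0]
position: [0.5038, -0.2585, 0.2269]
wrist_force: [-6.0, 2.3, 15.5]
```

Contact is at 0.2269, matching the tray floor. Backing off the preload, opening and rising.

```bash

python3 -m jog '[{"x":0,"y":0,"z":-0.8,"wx":0,"wy":0,"wz":0},{"x":0,"y":0,"z":0,"wx":0,"wy":0,"wz":0},{"x":0,"y":0,"z":0,"wx":0,"wy":0,"wz":0}]' | grep wrist
python3 -m jog '[{"x":0,"y":0,"z":0,"wx":0,"wy":0,"wz":0},{"x":0,"y":0,"z":0,"wx":0,"wy":0,"wz":0},{"x":0,"y":0,"z":0,"wx":0,"wy":0,"wz":0},{"x":0,"y":0,"z":0,"wx":0,"wy":0,"wz":0},{"x":0,"y":0,"z":0,"wx":0,"wy":0,"wz":0},{"x":0,"y":0,"z":0,"wx":0,"wy":0,"wz":0},{"x":0,"y":0,"z":0,"wx":0,"wy":0,"wz":0}]' 93 | tail -3
python3 -m jog '[{"x":0,"y":0,"z":-3,"wx":0,"wy":0,"wz":0},{"x":0,"y":0,"z":-6,"wx":0,"wy":0,"wz":0},{"x":0,"y":0,"z":-12,"wx":0,"wy":0,"wz":0},{"x":0,"y":0,"z":-20,"wx":0,"wy":0,"wz":0},{"x":0,"y":0,"z":-20,"wx":0,"wy":0,"wz":0},{"x":0,"y":0,"z":-20,"wx":0,"wy":0,"wz":0},{"x":0,"y":0,"z":-20,"wx":0,"wy":0,"wz":0},{"x":0,"y":0,"z":-20,"wx":0,"wy":0,"wz":0},{"x":-25,"y":0,"z":0,"wx":0,"wy":0,"wz":0},{"x":-35,"y":0,"z":0,"wx":0,"wy":0,"wz":0},{"x":-35,"y":0,"z":0,"wx":0,"wy":0,"wz":0},{"x":-35,"y":0,"z":0,"wx":0,"wy":0,"wz":0},{"x":-35,"y":0,"z":0,"wx":0,"wy":0,"wz":0},{"x":-25,"y":0,"z":0,"wx":0,"wy":0,"wz":0},{"x":0,"y":0,"z":0,"wx":0,"wy":0,"wz":0},{"x":0,"y":0,"z":0,"wx":0,"wy":0,"wz":0}]'
python3 -c "
from h import *
t=snap('top');s=snap('side')
a=s['pixels'][210:330,180:320,::-1]; b=t['pixels'][130:250,380:480,::-1]
cv2.imwrite('pics/c8.png',np.hstack([cv2.resize(a,(467,400),interpolation=0),cv2.resize(b,(333,400),interpolation=0)]))"
```

```text
wrist_force: [-3.7, 0.3, 8.0]
wrist_force: [-0.3, -0.2, -0.9]
gripper_width: 0.0929
gripper_force: 0.0
t: 26.4
position: [0.4385, -0.4367, 0.348]
orientation: [[0.344, 0.939, 0.0], [0.939, -0.344, -0.0], [0.0, 0.0, -1.0]]
wrist_force: [0.0, 0.3, -0.0]
gripper_width: 0.0929
gripper_force: 0.0
```

View pics/c8.png

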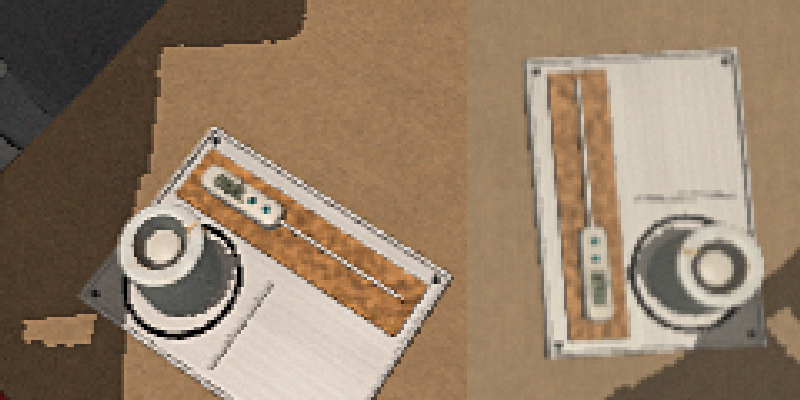

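The mould stands in the ring, with its rim at crop (160,244) in the side view and (719,265) in the top view. A quick numeric check that it is upright, then I hand in.

```bash
python3 -c "
from h import *
t=snap('top');s=snap('side')
print(ray(t,(455.7,209.5),.09),ray(s,(180+160/3.336,210+244/3.333),.09))"
```

```text
[[ 0.50073951 -0.25591056  0.09      ]] [[ 0.50552665 -0.25943484  0.09      ]]
```

The rim centre is at (0.503,-0.258), directly above the ring centre, so the mould is upright.

```bash
python3 -c "
from rig import manip
print(manip.hand_in())"
```

```text
the job is handed in; nothing more can be done
None
```

Job handed in at about 26.5 s of the 59 s allowed: the thermometer was laid first, display up and centred along the cork strip with its probe pointing away from the robot, then the blue mould was stood upright inside the black ring, with the robot clear of everything.

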